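Feed the milk samples to the bench reader

TASK

Using the fingertips, push the row of four sample carriers along the rail from behind, as one closed row, until the first is fully home against the end stop and no gaps are left. Only then press the round start button on top of the reader all the way down and let it go. Never lift or tip the carriers or let the row come apart, leave the other things on the bench alone, and finish clear of everything.

Things in the scene. Friction and masses are not known exactly. Their poses are not given: they have to be found in the camera images.
- rail: Fixed feed rail with end stop and reader. Origin on the bench top under the channel's centre line; x along the channel to the stop, z up. Aluminium channel, x = -200 to +150 mm, open at the rear (-x): floor 12 mm above the bench, 49 mm wide between side lips 10 mm wide that rise to 24 mm above the bench. Dark end stop: face at x = +150 mm, 66 mm wide, top 48 mm above the bench.
- stop_face (a point): Point on the end stop's face, on the channel's centre line, 30 mm above the bench. Same axes as the rail: x points into the stop. A carrier is home when its origin is 23 mm short of this point; the last of the closed row then has its origin 161 mm short of it.
- sample1: Sample carrier, the first of the row, nearest the stop. Square dark grey foot 46 x 46 mm, 30 mm high, under a white jar with white cap (37 mm dia.), 51 mm high in all, about 0.11 kg. Origin: centre of its underside; x points along the rail to the stop, z up. 1.5 mm play each side in the channel.
- sample2: Sample carrier, the second of the row. Square dark grey foot 46 x 46 mm, 30 mm high, under a white jar with white cap (37 mm dia.), 51 mm high in all, about 0.11 kg. Origin: centre of its underside; x points along the rail to the stop, z up. 1.5 mm play each side in the channel.
- sample3: Sample carrier, the third of the row. Square dark grey foot 46 x 46 mm, 30 mm high, under a white jar with white cap (37 mm dia.), 51 mm high in all, about 0.11 kg. Origin: centre of its underside; x points along the rail to the stop, z up. 1.5 mm play each side in the channel.
- sample4: Sample carrier, the last of the row, with the free rear face (-x side). The row starts closed, 50 to 110 mm short of the stop; it takes 2 to 7 N to push. Square dark grey foot 46 x 46 mm, 30 mm high, under a white jar with white cap (37 mm dia.), 51 mm high in all, about 0.11 kg. Origin: centre of its underside; x points along the rail to the stop, z up. 1.5 mm play each side in the channel.
- start_top (a point): Centre of the top of the dark grey start button (30 mm dia. in a black housing) on the reader's roof, pressed straight down. The reader is a white box behind the stop, at rail x = 172 to 287 mm, 150 mm wide, 100 mm high.
- start (a joint): Travel of the start button in m: 0 released, 0.006 fully down (about 5 N); it springs back.
- beaker: Bystander: empty glass beaker, 70 mm dia., 85 mm high. Origin: centre of its underside.
- tape: Bystander: roll of tape lying flat, 80 mm dia., 19 mm high. Origin: centre of its underside.
- jar: Bystander: white jar with dark cap, off the rail, 42 mm dia., 62 mm high. Origin: centre of its underside.
There are look-alikes about, which are no part of the job. Leave any red look-alike of the sample1 alone.

How it is judged:
On the way, in this order (a step that is already met when the one before it is completed fails the run):
1. the whole row is pushed home against the end stop, without gaps (x of sample1 in the frame of rail above 0.123 m and x of sample2 in the frame of rail above 0.077 m and x of sample3 in the frame of rail above 0.031 m and x of sample4 in the frame of rail above -0.015 m), for 0.2 s.
2. the start button is pressed down (value of joint start above 0.0045 m), for 0.05 s.
At the end, for the whole second after the job is handed in: All four carriers stand upright in the channel, at rest, each within 4 mm of its place in a closed row against the end stop (origins 23, 69, 115 and 161 mm short of the stop face), and the start button has been pressed (over 4.5 mm) and is up again (all of step 1 and y of sample1 in the frame of rail between -0.005 and 0.005 m and z of each of sample1, sample2, sample3, sample4 in the frame of rail below 0.016 m and angle between each of sample1, sample2, sample3, sample4's own z axis and vertical below 0.06 rad and linear speed of each of sample1, sample2, sample3, sample4 below 0.01 m/s and y of sample2 in the frame of rail between -0.005 and 0.005 m and y of sample3 in the frame of rail between -0.005 and 0.005 m and y of sample4 in the frame of rail between -0.005 and 0.005 m and value of joint start below 0.0015 m); the robot touches nothing.
It fails at once if a carrier is lifted off the rail (over 10 mm) (z of any of sample1, sample2, sample3, sample4 in the frame of rail above 0.022 m).
It fails at once if a carrier is tipped (over 15 degrees) (angle between any of sample1, sample2, sample3, sample4's own z axis and vertical above 0.26 rad).
It fails at once if the row comes apart (a gap over 10 mm) (distance between sample1 and sample2 above 0.056 m or distance between sample2 and sample3 above 0.056 m or distance between sample3 and sample4 above 0.056 m).
It fails at once if the start button is pressed before the row is home (value of joint start above 0.003 m and (not (x of sample1 in the frame of rail above 0.123 m) or not (x of sample2 in the frame of rail above 0.077 m) or not (x of sample3 in the frame of rail above 0.031 m) or not (x of sample4 in the frame of rail above -0.015 m))).
It fails at once if a bystander is moved (over 20 mm) or tipped (distance of any of beaker, tape, jar from where it was at the start of the episode above 0.02 m or angle between any of beaker, tape, jar's own z axis and vertical above 0.3 rad).
It also fails if it takes over 51 s, if anything falls off the work surface, if the arm or the gripper's body presses on something with over 40 N, if the wrist force passes 120 N, or if a joint passes its speed limit or range.

ROBOT

A 6-joint arm with a two-finger parallel gripper is mounted at the origin on the work surface. World frame = base frame: x ahead of the robot, y to its left, z up, the work surface at z = 0. Lengths are in m, angles in rad, forces in N, time in s.
With the tool pointing down it reaches from about 0.225 to 0.875 m from the base axis. Payload 3.4 kg.
Tool frame: the origin (TCP) lies at the very end of the fingers, on their centre line; the grasp point (between the pads) lies 19 mm behind it; z points along the fingers, y is the line along which they close (so a half turn about z gives the same grasp; the last joint's range is limited). The gripper opens to 85 mm and grips with 20 to 120 N. Pads are 22 mm wide; open, the fingers measure 114 mm over their backs; the gripper's body (76 mm by 85 mm) begins 54 mm behind the grasp point. The pads swing forward as they close: fully open they stand 13 mm farther back than shut.
Start: joints at [1.217, 0.276, 1.505, -0, 1.361, -0.121], TCP at [0.133, 0.56, 0.231] pointing down, gripper open.
Joint ranges: [-2.89, 2.89], [-0.75, 2.08], [0.22, 2.7], [-1.18, 4.32], [0.11, 2.71], [-2.7, 2.7]. Speed limits (rad/s): [2.57, 2.57, 3.14, 3.14, 3.14, 3.14].

INTERFACE

Orientations are given as a unit quaternion [w, x, y, z].
In Python, from rig import get_state, optics, sign_off gives the robot as it stands.
- The arm moves only by the tool send_rows, never from a script. Its argument "increments" is a list of rows, each an object with "gripper": the gripper's target within -1 to 1 (shut at 1, half-way at 0, fully open at -1); "linear": the shift along the world's x, y, z in m, a list of three; "delta_rot": the turn, a rotation vector about the world's x, y, z in rad, a list of three. In form: [{"gripper": gripper, "linear": [dx, dy, dz], "delta_rot": [rx, ry, rz]}, ...]. A call has 1 to 8 rows; each row is the pose to reach, as a shift and turn from the pose commanded when the call began; what a row does not reach only later rows make up. A row lasts 1/10 s, in which the tool goes at most 50 mm and 8.59 degrees, less where a joint would pass 70% of its speed; a pose out of reach is approached as far as the arm can. A call with a gripper value outside its range is refused whole. The fingers move at their own pace and stop on an object; "newtons" is the grip in N (left out, the last holds). Time passes only in rows, so rows that repeat a pose let the fingers close. It gives the time, the measured TCP pose, the force, the opening and the grip force at its end, in the units of the state.
- get_state(): the state, without advancing time (a new reading comes with each control period).
- optics.get_image(name): name is "scene" or "top" or "wrist"; returns a dict with "pixels" (400x640x3 uint8, blue, green, red), "K" (3x3 intrinsics, pixels), "k1" (the pictures are not rectified: a ray, as slopes to the right and down, at radius r is drawn at 1 + k1 r^2 times it, then the intrinsics apply), "rvec" (rotation vector, rad) and "tvec" (3), from world to camera coordinates, as OpenCV has them; the wrist camera has in their place "T_tool_cam" (4x4, takes a point from camera to tool coordinates, whose origin is the TCP and whose axes are the flange's). Camera axes: x right, y down, z forward; pixel columns grow to the right and rows downward; lengths in m; the calibration is good to about 2 mm. A picture is of the moment at which its call begins: read the wrist's pose just before it. There is no depth.
- sign_off(): hands the job in; it is judged then, once.
The state is a dict: "clock": time; "qpos": joint angles; "qd": joint speeds; "effort": joint torques, N m; "position": TCP position; "ee_rot": TCP orientation; "contact_force": force on the tool from outside, world axes, zero at the start; "moment": the same for the moment, N m; "width": finger opening in m; "gripper_force": force on a finger pad.
Only numpy, scipy, OpenCV 4.12 (cv2) and the standard library are available. Lean on these libraries where they do the work, as an engineer would, in place of code of your own. Each camera call takes 0.05 s, during which the arm holds its last target. There are 200 camera calls.

## Working session

There is one attempt and no reset: what is moved stays moved. The work goes in short steps, Python scripts to look and compute and a tool call to move; the robot and the scene stay as the last step left them, time stands still between calls to the robot, and variables do not carry over. Pictures are saved under pics/ and viewed, at most 10 in all, crops included, and the job is handed in when it is done.

Besides the shell and the picture viewer there is one more tool, called after "Call:" as name(argument=value, ...) on one line, values as JSON. send_rows: Moves the arm, as the interface text tells. Its arguments: {"type":"object","properties":{"increments":{"type":"array"},"newtons":{"type":"number"}},"required":["increments"]}

```bash
mkdir -p pics; cat > h.py <<'E'
import numpy as np, cv2
from rig import get_state, optics, sign_off
def cam(n):
    s=get_state(); d=optics.get_image(n)
    if 'rvec' in d:
        R=cv2.Rodrigues(np.array(d['rvec'],float))[0]; t=np.array(d['tvec'],float).ravel()
    else:
        q=s['ee_rot']; T=np.eye(4)
        from scipy.spatial.transform import Rotation as Ro
        T[:3,:3]=Ro.from_quat([q[1],q[2],q[3],q[0]]).as_matrix(); T[:3,3]=s['position']
        M=np.linalg.inv(T@np.array(d['T_tool_cam'])); R=M[:3,:3]; t=M[:3,3]
    return dict(img=np.array(d['pixels'],np.uint8),K=np.array(d['K'],float),k1=float(d['k1']),R=R,t=t)
def ray(c,uv):
    p=cv2.undistortPoints(np.array([[uv]],float),c['K'],np.array([c['k1'],0,0,0,0]))[0,0]
    return -c['R'].T@c['t'], c['R'].T@np.array([p[0],p[1],1])
def onz(c,uv,z):
    o,d=ray(c,uv); return o+d*(z-o[2])/d[2]
def proj(c,P):
    return cv2.projectPoints(np.array(P,float).reshape(-1,1,3),cv2.Rodrigues(c['R'])[0],c['t'],c['K'],np.array([c['k1'],0,0,0,0.]))[0][:,0]
def tri(c1,u1,c2,u2):
    o1,d1=ray(c1,u1);o2,d2=ray(c2,u2)
    s=np.linalg.lstsq(np.c_[d1,-d2],o2-o1,rcond=None)[0]
    a=o1+d1*s[0];b=o2+d2*s[1]; return (a+b)/2,np.linalg.norm(a-b)
E
python3 - <<'E'
from h import *
import pickle
D={n:cam(n) for n in('scene','top')}
pickle.dump(D,open('d.pkl','wb'))
for n in D: cv2.imwrite(f'pics/{n}.png',D[n]['img'])
print(get_state())
for n in D: print(n,-D[n]['R'].T@D[n]['t'])
E
```

```text
{'clock': 0.1, 'qpos': array([ 1.21696567e+00,  2.76529709e-01,  1.50598530e+00, -5.11563866e-06,
        1.36068996e+00, -1.20994676e-01]), 'qd': array([-8.35208517e-04, -1.43450432e-03, -2.30751045e-03,  3.19535712e-05,
       -8.62664526e-04,  2.14622225e-05]), 'effort': array([ 1.47141865e-03, -4.17700624e+01, -2.46405011e+01, -1.74844577e-04,
        5.92255892e-03,  9.75707621e-06]), 'position': array([0.1325191 , 0.55905209, 0.23053583]), 'ee_rot': array([-1.87168740e-04,  1.16154629e-01,  9.93230815e-01, -7.84135365e-04]), 'contact_force': array([-0.20702678, -0.0295964 , -0.2786541 ]), 'moment': array([-0.03597111,  0.01287928,  0.02660487]), 'gripper_force': 0.0, 'width': 0.08551355015063147}
scene [1.08101602 0.13366659 0.9121225 ]
top [ 0.38668696 -0.02437917  1.15402601]
```

View pics/top.png

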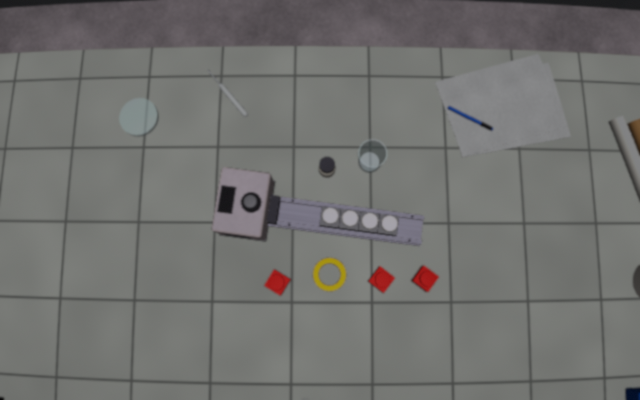

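View pics/scene.png

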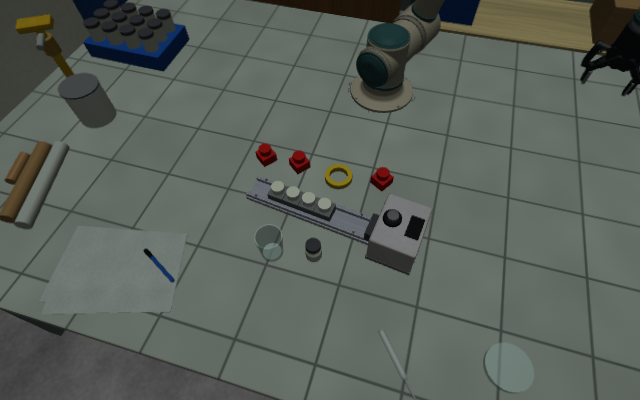

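The top view shows the rail running from its rear at (422,230) to the stop at (273,209). The white caps are at (331,215), (350,218), (370,221) and (389,223), and the button is at (251,202). In the scene view the caps run from (277,187) to (325,205) and the button is at (393,216). The red look-alikes and the tape lie on the robot's side, the jar and beaker on the far side.

```bash
cat > m.py <<'E'
from h import *
import pickle
D=pickle.load(open('d.pkl','rb'))
def blobs(c,box,f,amin):
    x0,y0,x1,y1=box; im=c['img'][y0:y1,x0:x1].astype(int); m=f(im).astype(np.uint8)
    n,l,s,ce=cv2.connectedComponentsWithStats(m)
    return [(ce[i]+[x0,y0],s[i,4]) for i in range(1,n) if s[i,4]>=amin]
E
python3 - <<'E'
from m import *
T,S=D['top'],D['scene']
for c,b in((T,(315,200,405,240)),(S,(265,175,340,220))):
    g=c['img'][b[1]:b[3],b[0]:b[2]].min(2); print(np.percentile(g,[50,80,90,97,100]))
    for th in (150,165,180): print(th,[(np.round(u,1).tolist(),int(a)) for u,a in blobs(c,b,lambda im:im.min(2)>th,25)])
for n,c,b in(('top',T,(205,155,435,255)),('scene',S,(235,165,440,285))):
    print(n); im=c['img'][b[1]:b[3],b[0]:b[2]]
    cv2.imwrite(f'pics/{n}_c.png',cv2.resize(np.clip(im*1.4,0,255).astype(np.uint8),None,fx=3.4,fy=3.4,interpolation=cv2.INTER_CUBIC))
E
```

```text
[115. 132. 161. 162. 163.]
150 [([330.0, 215.1], 141), ([349.7, 217.7], 140), ([369.5, 220.3], 143), ([389.1, 223.0], 141)]
165 []
180 []
[ 99. 107. 133. 134. 135.]
150 []
165 []
180 []
top
scene
```

View pics/top_c.png

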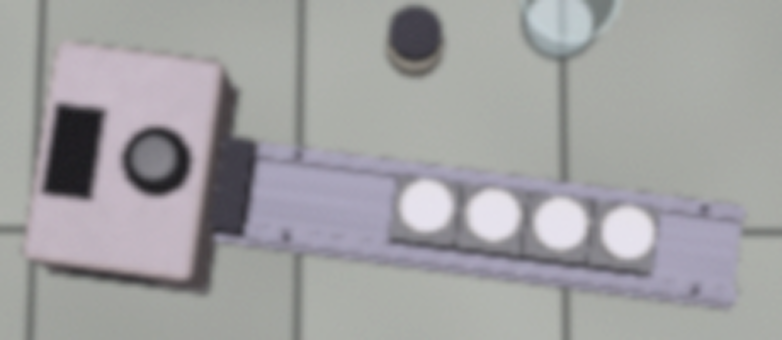

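View pics/scene_c.png

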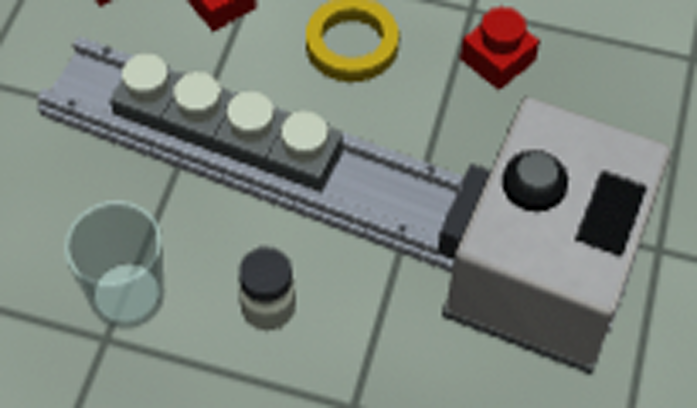

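The crops show the button top at about (250.6,201.2) in the top view and (393.8,215) in the scene view. The rail's rear corners in the top view are at about (423,215) and (420,245). The stop's front edge runs from (280,197) to (276,224).

```bash
python3 - <<'E'
from m import *
T,S=D['top'],D['scene']
tc=sorted(blobs(T,(315,200,405,240),lambda im:im.min(2)>140,60),key=lambda b:b[0][0])
sc=sorted(blobs(S,(265,175,340,220),lambda im:im.min(2)>116,60),key=lambda b:-b[0][0])
print(len(tc),[(b[0].round(1),b[1]) for b in sc])
P=[tri(T,a[0],S,b[0]) for a,b in zip(tc,sc)]
for p in P: print('cap',p[0].round(4),round(p[1],4))
# button
bt=blobs(T,(242,193,260,211),lambda im:(im.max(2)>70)&(im.max(2)<125),15)
bs=blobs(S,(382,206,404,228),lambda im:(im.max(2)>55)&(im.max(2)<95),15); print(bt,bs)
print('button',tri(T,(250.6,201.2),S,(393.8,215)), [onz(T,b[0],.11).round(4) for b in bt])
# caps on plane z=.063
C=np.array([onz(T,a[0],.063) for a in tc]);print(C.round(4))
d=C[0]-C[3];d/=np.linalg.norm(d);print('dir',d.round(4),'pitch',np.linalg.norm(C[0]-C[3])/3,np.arctan2(d[1],d[0]))
for n,u,z in(('rear1',(423.2,215.3),.024),('rear2',(420.3,244.7),.024),('stopA',(280,197),.048),('stopB',(276.5,224),.048),('jar',(327,164),.062),('beaker',(371,150),.085)):
    print(n,onz(T,u,z).round(4))
E
```

```text
4 [(array([324.1, 202.9]), np.int32(115)), (array([308.2, 196.9]), np.int32(117)), (array([292.4, 191.1]), np.int32(109)), (array([277. , 185.5]), np.int32(106))]
cap [ 0.5374 -0.0428  0.0577] 0.0013
cap [ 0.5315 -0.0887  0.0588] 0.0014
cap [ 0.5254 -0.1349  0.0586] 0.001
cap [ 0.5195 -0.1811  0.0588] 0.0011
[(array([249.78448276, 200.96551724]), np.int32(116))] [(array([392.80733945, 213.88990826]), np.int32(109))]
button (array([0.56025063, 0.13685306, 0.11367306]), np.float64(0.0059670397878025085)) [array([0.5618, 0.1363, 0.11  ])]
[[ 0.5369 -0.0433  0.063 ]
 [ 0.5311 -0.0891  0.063 ]
 [ 0.525  -0.135   0.063 ]
 [ 0.5191 -0.181   0.063 ]]
dir [0.1277 0.9918 0.    ] pitch 0.04628928666578456 1.4427037791500692
rear1 [ 0.5425 -0.2691  0.024 ]
rear2 [ 0.4716 -0.2601  0.024 ]
stopA [0.582  0.0744 0.048 ]
stopB [0.5177 0.0816 0.048 ]
jar [ 0.6589 -0.0364  0.062 ]
beaker [ 0.6872 -0.1385  0.085 ]
```

The measurements agree with the text:
- Cap pitch is 46.3 mm, against 46 mm.
- Rail length is about 0.345 m, against 0.35 m.
- The rail direction is (0.128, 0.992), yaw 1.443.
- The row's travel is about 0.10 m.

I'll push with the closed fingers, using the side of the pads. That needs a tool yaw of −0.128, a turn of −1.466 rad.

Call:
send_rows(increments=[{"gripper": 1, "linear": [0.021, -0.045, 0], "delta_rot": [0, 0, -0.09]}, {"gripper": 1, "linear": [0.042, -0.09, 0], "delta_rot": [0, 0, -0.18]}, {"gripper": 1, "linear": [0.063, -0.135, 0], "delta_rot": [0, 0, -0.27]}, {"gripper": 1, "linear": [0.084, -0.18, 0], "delta_rot": [0, 0, -0.36]}, {"gripper": 1, "linear": [0.105, -0.225, 0], "delta_rot": [0, 0, -0.45]}, {"gripper": 1, "linear": [0.126, -0.27, 0], "delta_rot": [0, 0, -0.54]}, {"gripper": 1, "linear": [0.147, -0.315, 0], "delta_rot": [0, 0, -0.63]}, {"gripper": 1, "linear": [0.17, -0.36, 0], "delta_rot": [0, 0, -0.73]}], newtons=60)

```text
clock: 0.9
position: [0.3023, 0.1981, 0.2313]
ee_rot: [0.0, 0.464, 0.886, 0.0]
contact_force: [1.4, -0.1, -0.4]
width: 0.0002
gripper_force: 0.0
```

Call:
send_rows(increments=[{"gripper": 1, "linear": [0.021, -0.045, 0], "delta_rot": [0, 0, -0.09]}, {"gripper": 1, "linear": [0.042, -0.09, 0], "delta_rot": [0, 0, -0.18]}, {"gripper": 1, "linear": [0.063, -0.135, 0], "delta_rot": [0, 0, -0.27]}, {"gripper": 1, "linear": [0.084, -0.18, 0], "delta_rot": [0, 0, -0.36]}, {"gripper": 1, "linear": [0.105, -0.225, 0], "delta_rot": [0, 0, -0.45]}, {"gripper": 1, "linear": [0.126, -0.27, 0], "delta_rot": [0, 0, -0.54]}, {"gripper": 1, "linear": [0.147, -0.315, 0], "delta_rot": [0, 0, -0.63]}, {"gripper": 1, "linear": [0.17, -0.36, 0], "delta_rot": [0, 0, -0.736]}])

```text
clock: 1.7
position: [0.4722, -0.1616, 0.231]
ee_rot: [-0.0, 0.753, 0.659, 0.0]
contact_force: [0.8, 0.2, 0.9]
width: 0.0003
gripper_force: 0.0
```

Call:
send_rows(increments=[{"gripper": 1, "linear": [0.02, -0.04, -0.02], "delta_rot": [0, 0, 0]}, {"gripper": 1, "linear": [0.038, -0.082, -0.04], "delta_rot": [0, 0, 0]}, {"gripper": 1, "linear": [0.038, -0.082, -0.07], "delta_rot": [0, 0, 0]}, {"gripper": 1, "linear": [0.038, -0.082, -0.1], "delta_rot": [0, 0, 0]}, {"gripper": 1, "linear": [0.038, -0.082, -0.1], "delta_rot": [0, 0, 0]}])

```text
clock: 2.2
position: [0.507, -0.24, 0.1267]
ee_rot: [-0.005, 0.751, 0.66, -0.001]
contact_force: [-1.1, 0.9, -0.2]
width: -0.0001
gripper_force: 0.0
```

```bash
python3 - <<'E'
from h import *
w=cam('wrist');cv2.imwrite('pics/w1.png',w['img'])
for P in((.516,-.204,.042),(.511,-.242,.012),(.4716,-.2601,.024),(.5425,-.2691,.024)):print(P,proj(w,[P]).round(1))
print(get_state()['position'])
E
```

```text
(0.516, -0.204, 0.042) [[328.2 154.6]]
(0.511, -0.242, 0.012) [[327.7 194.9]]
(0.4716, -0.2601, 0.024) [[283.1 225.5]]
(0.5425, -0.2691, 0.024) [[369.8 225.6]]
[ 0.50857878 -0.24070424  0.12927764]
```

View pics/w1.png

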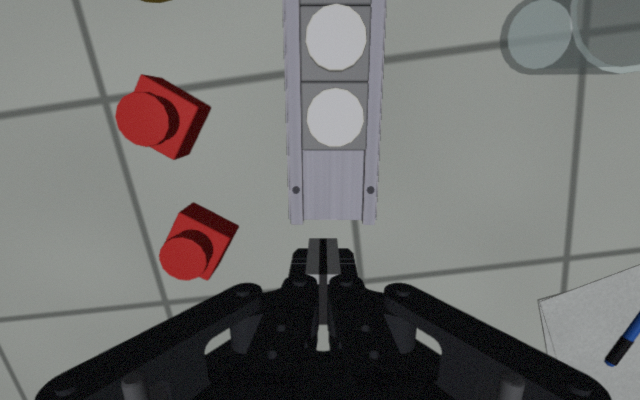

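The wrist view shows the last foot's rear edge at y=150, x=302–368. The rail's rear corners are at (289,222) and (376,222), and the closed fingers at x≈323.

```bash
python3 - <<'E'
from h import *
w=cam('wrist')
for n,u,z in(('face',(335,150.5),.042),('rearmid',(332.5,222),.024),('cap4',(335,117),.063),('cap3',(336,37),.063)):print(n,onz(w,u,z).round(4))
s=get_state();print(s['position'],s['ee_rot'],s['contact_force'])
E
```

```text
face [ 0.5232 -0.203   0.042 ]
rearmid [ 0.5144 -0.2641  0.024 ]
cap4 [ 0.5253 -0.1788  0.063 ]
cap3 [ 0.5314 -0.1325  0.063 ]
[ 0.50994883 -0.24135357  0.13114758] [-6.47720314e-04  7.50879049e-01  6.60439406e-01 -1.57475679e-04] [ 0.12364855 -0.25294615 -0.04580064]
```

```bash
python3 - <<'E'
from m import *
w=cam('wrist');s=get_state()
for u,a in blobs(w,(290,0,385,165),lambda im:im.min(2)>185,1500):print(u,a,onz(w,u,.063).round(4))
g=w['img'].min(2).astype(int); print(g[135,285:390:2]); print(g[135:165,335])
print(s['position'],s['ee_rot'])
E
```

```text
[138 136 135 135 139 134  93 117 119 121 117 118 146 178 178 180 178 179
 181 179 180 180 179 179 178 178 177 179 179 180 179 176 127 114 116 114
 113 101 131 137 136 135 136 139 135 134 136 138 140 138 137 139 137]
[178 179 179 178 179 179 179 175 148 122 118 102  95 133 141 141 142 141
 139 141 142 140 140 140 141 142 141 139 141 142]
[ 0.51084175 -0.24171689  0.13240328] [7.99170780e-04 7.50787933e-01 6.60542785e-01 2.64744963e-04]
```

After settling, the wrist view agrees with the top view to about 3 mm: the rear face is at about (0.518, −0.202). Next I go down behind the row.

Call:
send_rows(increments=[{"gripper": 1, "linear": [0.001, 0, -0.03], "delta_rot": [0, 0, 0]}, {"gripper": 1, "linear": [0.001, 0, -0.06], "delta_rot": [0, 0, 0]}, {"gripper": 1, "linear": [0.001, 0, -0.08], "delta_rot": [0, 0, 0]}, {"gripper": 1, "linear": [0.001, 0, -0.095], "delta_rot": [0, 0, 0]}, {"gripper": 1, "linear": [0.001, 0, -0.103], "delta_rot": [0, 0, 0]}, {"gripper": 1, "linear": [0.001, 0, -0.103], "delta_rot": [0, 0, 0]}, {"gripper": 1, "linear": [0.001, 0, -0.103], "delta_rot": [0, 0, 0]}, {"gripper": 1, "linear": [0.001, 0, -0.103], "delta_rot": [0, 0, 0]}])

```text
clock: 3.15
position: [0.5122, -0.242, 0.0298]
ee_rot: [0.001, 0.751, 0.66, 0.0]
contact_force: [0.6, 0.3, 0.4]
width: -0.0002
gripper_force: 0.0
```

Call:
send_rows(increments=[{"gripper": 1, "linear": [0.0005, 0.004, 0], "delta_rot": [0, 0, 0]}, {"gripper": 1, "linear": [0.001, 0.008, 0], "delta_rot": [0, 0, 0]}, {"gripper": 1, "linear": [0.0015, 0.012, 0], "delta_rot": [0, 0, 0]}, {"gripper": 1, "linear": [0.002, 0.016, 0], "delta_rot": [0, 0, 0]}, {"gripper": 1, "linear": [0.0026, 0.02, 0], "delta_rot": [0, 0, 0]}, {"gripper": 1, "linear": [0.003, 0.023, 0], "delta_rot": [0, 0, 0]}, {"gripper": 1, "linear": [0.0033, 0.026, 0], "delta_rot": [0, 0, 0]}, {"gripper": 1, "linear": [0.0036, 0.028, 0], "delta_rot": [0, 0, 0]}])

```text
clock: 3.95
position: [0.5148, -0.2132, 0.0283]
ee_rot: [-0.0, 0.751, 0.66, 0.0]
contact_force: [-0.8, -1.0, -0.1]
width: -0.0001
gripper_force: 0.0
```

Call:
send_rows(increments=[{"gripper": 1, "linear": [0.0004, 0.003, 0], "delta_rot": [0, 0, 0]}, {"gripper": 1, "linear": [0.0008, 0.006, 0], "delta_rot": [0, 0, 0]}, {"gripper": 1, "linear": [0.0012, 0.009, 0], "delta_rot": [0, 0, 0]}, {"gripper": 1, "linear": [0.0016, 0.012, 0], "delta_rot": [0, 0, 0]}, {"gripper": 1, "linear": [0.002, 0.015, 0], "delta_rot": [0, 0, 0]}, {"gripper": 1, "linear": [0.0024, 0.018, 0], "delta_rot": [0, 0, 0]}, {"gripper": 1, "linear": [0.0027, 0.021, 0], "delta_rot": [0, 0, 0]}, {"gripper": 1, "linear": [0.0031, 0.024, 0], "delta_rot": [0, 0, 0]}])

```text
clock: 4.75
position: [0.5179, -0.1893, 0.0283]
ee_rot: [0.0, 0.751, 0.66, 0.0]
contact_force: [-0.6, -2.2, -0.8]
width: 0.0001
gripper_force: 1.4
```

Call:
send_rows(increments=[{"gripper": 1, "linear": [0.0004, 0.003, 0], "delta_rot": [0, 0, 0]}, {"gripper": 1, "linear": [0.0008, 0.006, 0], "delta_rot": [0, 0, 0]}, {"gripper": 1, "linear": [0.0012, 0.009, 0], "delta_rot": [0, 0, 0]}, {"gripper": 1, "linear": [0.0016, 0.012, 0], "delta_rot": [0, 0, 0]}, {"gripper": 1, "linear": [0.002, 0.015, 0], "delta_rot": [0, 0, 0]}, {"gripper": 1, "linear": [0.0024, 0.018, 0], "delta_rot": [0, 0, 0]}, {"gripper": 1, "linear": [0.0027, 0.021, 0], "delta_rot": [0, 0, 0]}, {"gripper": 1, "linear": [0.0031, 0.024, 0], "delta_rot": [0, 0, 0]}])

```text
clock: 5.55
position: [0.521, -0.1653, 0.0283]
ee_rot: [0.0, 0.751, 0.66, 0.0]
contact_force: [-0.6, -2.8, -1.4]
width: 0.0002
gripper_force: 1.5
```

Call:
send_rows(increments=[{"gripper": 1, "linear": [0.0004, 0.003, 0], "delta_rot": [0, 0, 0]}, {"gripper": 1, "linear": [0.0008, 0.006, 0], "delta_rot": [0, 0, 0]}, {"gripper": 1, "linear": [0.0012, 0.009, 0], "delta_rot": [0, 0, 0]}, {"gripper": 1, "linear": [0.0016, 0.012, 0], "delta_rot": [0, 0, 0]}, {"gripper": 1, "linear": [0.002, 0.015, 0], "delta_rot": [0, 0, 0]}, {"gripper": 1, "linear": [0.0024, 0.018, 0], "delta_rot": [0, 0, 0]}, {"gripper": 1, "linear": [0.0027, 0.021, 0], "delta_rot": [0, 0, 0]}, {"gripper": 1, "linear": [0.0031, 0.024, 0], "delta_rot": [0, 0, 0]}])

```text
clock: 6.35
position: [0.524, -0.1413, 0.0283]
ee_rot: [-0.0, 0.751, 0.66, -0.0]
contact_force: [0.3, -2.6, -0.8]
width: -0.0001
gripper_force: 1.5
```

```bash
cat > look.py <<'E'
from m import *
import sys
S=cam('scene');T=cam('top')
for c,b,f in((S,(262,170,385,235),lambda im:im.min(2)>116),(T,(265,195,410,240),lambda im:im.min(2)>140)):
    for u,a in blobs(c,b,f,50): print(u.round(1),a,onz(c,u,.063).round(4))
cv2.imwrite(sys.argv[1],cv2.resize(S['img'][150:290,230:450],None,fx=3.4,fy=3.4))
E
python3 look.py pics/s2.png
```

```text
[300.9 194.1] 117 [ 0.5311 -0.1081  0.063 ]
[316.6 200. ] 121 [ 0.5375 -0.0627  0.063 ]
[332.6 205.9] 124 [ 0.5435 -0.0172  0.063 ]
[349.1 211.9] 123 [0.5494 0.0286 0.063 ]
[379.8 226. ] 155 [0.5682 0.113  0.063 ]
[299.9 210.9] 178 [0.5467 0.0264 0.063 ]
[319.4 213.6] 177 [ 0.5405 -0.0189  0.063 ]
[339.  216.1] 180 [ 0.5348 -0.0644  0.063 ]
```

View pics/s2.png

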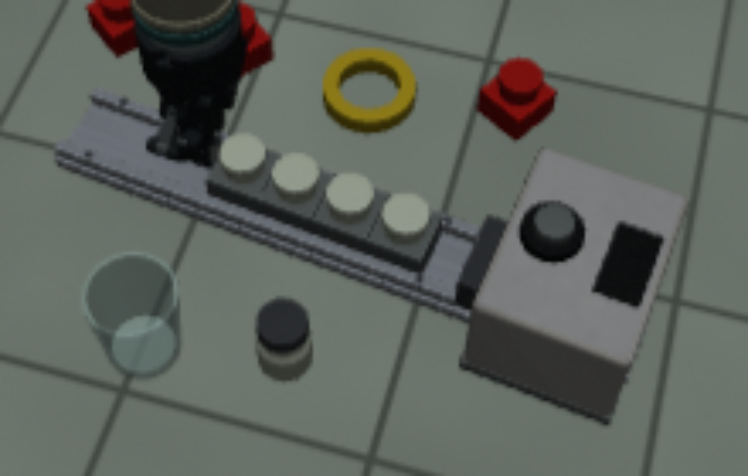

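The row is still closed and upright. The front carrier is about 29 mm from home. I'll push 20 mm more, then go on in small steps and watch the force.

Call:
send_rows(increments=[{"gripper": 1, "linear": [0.0004, 0.003, 0], "delta_rot": [0, 0, 0]}, {"gripper": 1, "linear": [0.0008, 0.006, 0], "delta_rot": [0, 0, 0]}, {"gripper": 1, "linear": [0.0012, 0.009, 0], "delta_rot": [0, 0, 0]}, {"gripper": 1, "linear": [0.0016, 0.012, 0], "delta_rot": [0, 0, 0]}, {"gripper": 1, "linear": [0.002, 0.015, 0], "delta_rot": [0, 0, 0]}, {"gripper": 1, "linear": [0.0023, 0.018, 0], "delta_rot": [0, 0, 0]}, {"gripper": 1, "linear": [0.0026, 0.02, 0], "delta_rot": [0, 0, 0]}])

```text
clock: 7.15
position: [0.5267, -0.1212, 0.0283]
ee_rot: [-0.0, 0.751, 0.66, 0.0]
contact_force: [-0.2, -2.6, -1.3]
width: 0.0
gripper_force: 1.5
```

Call:
send_rows(increments=[{"gripper": 1, "linear": [0.0001, 0.001, 0], "delta_rot": [0, 0, 0]}, {"gripper": 1, "linear": [0.0003, 0.002, 0], "delta_rot": [0, 0, 0]}, {"gripper": 1, "linear": [0.0004, 0.003, 0], "delta_rot": [0, 0, 0]}, {"gripper": 1, "linear": [0.0005, 0.004, 0], "delta_rot": [0, 0, 0]}])

```text
clock: 7.55
position: [0.5272, -0.1175, 0.0283]
ee_rot: [0.0, 0.751, 0.66, 0.0]
contact_force: [-0.3, -3.1, -0.2]
width: -0.0001
gripper_force: 1.5
```

Call:
send_rows(increments=[{"gripper": 1, "linear": [0.0001, 0.001, 0], "delta_rot": [0, 0, 0]}, {"gripper": 1, "linear": [0.0003, 0.002, 0], "delta_rot": [0, 0, 0]}, {"gripper": 1, "linear": [0.0003, 0.002, 0], "delta_rot": [0, 0, 0]}])

```text
clock: 7.85
position: [0.5275, -0.1153, 0.0283]
ee_rot: [-0.0, 0.751, 0.66, 0.0]
contact_force: [-0.5, -3.2, -1.0]
width: 0.0002
gripper_force: 1.2
```

Call:
send_rows(increments=[{"gripper": 1, "linear": [0.0001, 0.001, 0], "delta_rot": [0, 0, 0]}, {"gripper": 1, "linear": [0.0003, 0.002, 0], "delta_rot": [0, 0, 0]}, {"gripper": 1, "linear": [0.0003, 0.002, 0], "delta_rot": [0, 0, 0]}])

```text
clock: 8.15
position: [0.5278, -0.1133, 0.0283]
ee_rot: [-0.0, 0.751, 0.66, 0.0]
contact_force: [-0.4, -1.8, -0.5]
width: 0.0001
gripper_force: 1.2
```

Call:
send_rows(increments=[{"gripper": 1, "linear": [0.0001, 0.001, 0], "delta_rot": [0, 0, 0]}, {"gripper": 1, "linear": [0.0001, 0.001, 0], "delta_rot": [0, 0, 0]}])

```text
clock: 8.35
position: [0.5279, -0.1124, 0.0283]
ee_rot: [0.0, 0.751, 0.66, 0.0]
contact_force: [-0.3, -1.4, -1.0]
width: 0.0
gripper_force: 1.2
```

Call:
send_rows(increments=[{"gripper": 1, "linear": [0.0001, 0.001, 0], "delta_rot": [0, 0, 0]}, {"gripper": 1, "linear": [0.0003, 0.002, 0], "delta_rot": [0, 0, 0]}])

```text
clock: 8.55
position: [0.5282, -0.1105, 0.0283]
ee_rot: [0.0, 0.751, 0.66, -0.0]
contact_force: [-0.9, -2.9, 0.4]
width: 0.0
gripper_force: 1.5
```

```bash
python3 look.py pics/s3.png
```

```text
[311.2 197.9] 120 [ 0.5351 -0.0781  0.063 ]
[327.3 204. ] 123 [ 0.5416 -0.0321  0.063 ]
[343.6 210. ] 126 [0.5476 0.0135 0.063 ]
[379.8 226.1] 153 [0.5684 0.1131 0.063 ]
[360.2 216.2] 127 [0.5538 0.0589 0.063 ]
[286.8 209. ] 176 [0.551  0.0569 0.063 ]
[306.2 211.9] 177 [0.5445 0.0118 0.063 ]
[324.7 214.1] 142 [ 0.5394 -0.0312  0.063 ]
```

View pics/s3.png

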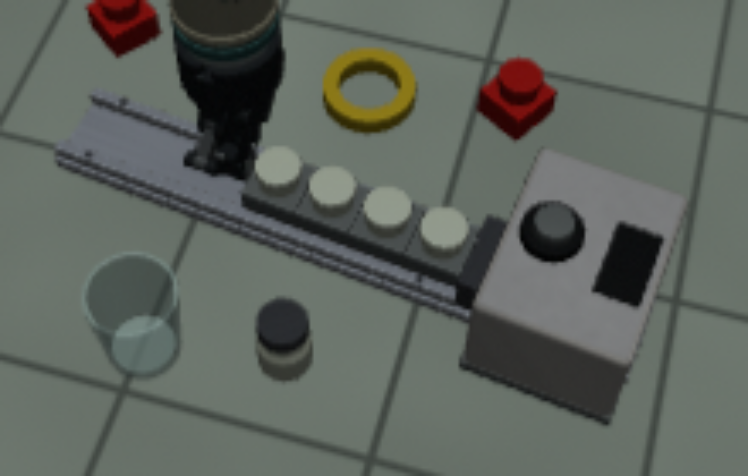

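The row is nearly or just touching the stop. I keep pushing in 1 mm steps until the force rises.

Call:
send_rows(increments=[{"gripper": 1, "linear": [0.0001, 0.001, 0], "delta_rot": [0, 0, 0]}, {"gripper": 1, "linear": [0.0003, 0.002, 0], "delta_rot": [0, 0, 0]}])

```text
clock: 8.85
position: [0.5285, -0.1098, 0.0284]
ee_rot: [0.001, 0.75, 0.661, -0.001]
contact_force: [-1.4, -8.5, -1.1]
width: 0.0002
gripper_force: 4.6
```

Call:
send_rows(increments=[{"gripper": 1, "linear": [0.0001, 0.001, 0], "delta_rot": [0, 0, 0]}, {"gripper": 1, "linear": [0.0003, 0.002, 0], "delta_rot": [0, 0, 0]}])

```text
clock: 9.05
position: [0.5291, -0.1098, 0.0286]
ee_rot: [0.003, 0.75, 0.662, -0.002]
contact_force: [-3.0, -15.1, -1.1]
width: 0.0001
gripper_force: 7.6
```

The push has stalled at y=−0.1098 with 15 N, so the row is hard against the stop. I'll hold, back off straight, then rise.

Call:
send_rows(increments=[{"gripper": 1, "linear": [0.0003, 0.002, 0], "delta_rot": [0, 0, 0]}, {"gripper": 1, "linear": [0.0003, 0.002, 0], "delta_rot": [0, 0, 0]}, {"gripper": 1, "linear": [0, 0, 0], "delta_rot": [0, 0, 0]}, {"gripper": 1, "linear": [-0.0006, -0.005, 0], "delta_rot": [0, 0, 0]}, {"gripper": 1, "linear": [-0.002, -0.015, 0], "delta_rot": [0, 0, 0]}, {"gripper": 1, "linear": [-0.004, -0.03, 0], "delta_rot": [0, 0, 0]}, {"gripper": 1, "linear": [-0.005, -0.04, 0.01], "delta_rot": [0, 0, 0]}, {"gripper": 1, "linear": [-0.005, -0.04, 0.05], "delta_rot": [0, 0, 0]}])

```text
clock: 9.85
position: [0.5208, -0.147, 0.0759]
ee_rot: [-0.004, 0.751, 0.66, -0.002]
contact_force: [0.9, 1.4, -0.0]
width: 0.0004
gripper_force: 0.0
```

Call:
send_rows(increments=[{"gripper": 1, "linear": [0, 0, 0.045], "delta_rot": [0, 0, 0]}, {"gripper": 1, "linear": [0, 0, 0.09], "delta_rot": [0, 0, 0]}, {"gripper": 1, "linear": [0, 0, 0.13], "delta_rot": [0, 0, 0]}, {"gripper": 1, "linear": [0.005, 0.04, 0.14], "delta_rot": [0, 0, 0]}, {"gripper": 1, "linear": [0.01, 0.08, 0.14], "delta_rot": [0, 0, 0]}, {"gripper": 1, "linear": [0.016, 0.12, 0.14], "delta_rot": [0, 0, 0]}, {"gripper": 1, "linear": [0.021, 0.16, 0.14], "delta_rot": [0, 0, 0]}, {"gripper": 1, "linear": [0.026, 0.2, 0.14], "delta_rot": [0, 0, 0]}])

```text
clock: 10.65
position: [0.5498, 0.0545, 0.2193]
ee_rot: [0.0, 0.751, 0.66, 0.001]
contact_force: [1.0, 0.4, -0.6]
width: -0.0003
gripper_force: 0.0
```

Call:
send_rows(increments=[{"gripper": 1, "linear": [0.002, 0.02, 0], "delta_rot": [0, 0, 0]}, {"gripper": 1, "linear": [0.002, 0.02, 0], "delta_rot": [0, 0, 0]}, {"gripper": 1, "linear": [0.002, 0.02, 0], "delta_rot": [0, 0, 0]}, {"gripper": 1, "linear": [0.002, 0.02, 0], "delta_rot": [0, 0, 0]}, {"gripper": 1, "linear": [0.002, 0.02, 0], "delta_rot": [0, 0, 0]}, {"gripper": 1, "linear": [0.002, 0.02, 0], "delta_rot": [0, 0, 0]}])

```text
clock: 11.25
position: [0.5518, 0.0725, 0.2184]
ee_rot: [0.0, 0.751, 0.66, -0.0]
contact_force: [-1.2, 0.7, 0.4]
width: -0.0001
gripper_force: 0.0
```

```bash
python3 - <<'E'
from m import *
import pickle
w=cam('wrist');S=cam('scene');cv2.imwrite('pics/w2.png',w['img']);pickle.dump(w,open('w2.pkl','wb'))
s=get_state();print(s['position'],s['ee_rot'],s['qd'].round(3))
print(proj(w,[(.561,.1365,.113)]))
for u,a in blobs(S,(262,170,370,235),lambda im:im.min(2)>116,50): print(u.round(1),a,onz(S,u,.063).round(4))
E
```

```text
[0.55179252 0.07274568 0.21837443] [6.69713054e-05 7.51248816e-01 6.60019100e-01 2.18408226e-06] [ 0.007  0.002 -0.     0.     0.     0.002]
[[322.2693561  113.22126511]]
[311.4 198.1] 119 [ 0.5355 -0.0776  0.063 ]
[327.6 204.1] 121 [ 0.5416 -0.0314  0.063 ]
[343.8 210.1] 122 [0.5478 0.014  0.063 ]
[360.4 216.3] 129 [0.5541 0.0595 0.063 ]
```

View pics/w2.png

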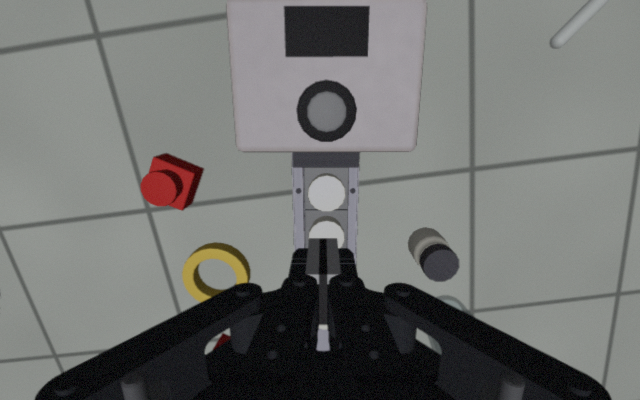

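The carriers stand closed against the stop. The button is at about (327,111) in the wrist view. I'll triangulate its top from this view with the top and scene views.

```bash
python3 - <<'E'
from m import *
import pickle
w=pickle.load(open('w2.pkl','rb'));T,S=D['top'],D['scene']
g=w['img'].max(2); print(g[111,290:365:3])
b=blobs(w,(298,80,356,142),lambda im:(im.max(2)>75)&(im.max(2)<140),400); print(b)
u=b[0][0]; ut=(249.8,201);us=(392.8,213.9)
print(tri(w,u,T,ut),tri(w,u,S,us),tri(T,ut,S,us))
for z in(.108,.112,.116): print(z,onz(w,u,z).round(4),onz(T,ut,z).round(4),onz(S,us,z).round(4))
E
```

```text
[159 159 114  35  36  41 103 121 122 122 124 122 126 122 121 119 117 114
 109  39  40  40  94 159 157]
[(array([326.23844282, 111.20600162]), np.int32(1233))]
(array([0.56393055, 0.13759384, 0.09918503]), np.float64(0.000942595282301862)) (array([0.56403911, 0.1373193 , 0.12419618]), np.float64(0.000984041138371342)) (array([0.5602588 , 0.13593349, 0.11810598]), np.float64(0.0018803751322592512))
0.108 [0.5642 0.1375 0.108 ] [0.5621 0.1366 0.108 ] [0.5534 0.1369 0.108 ]
0.112 [0.5642 0.1376 0.112 ] [0.5614 0.1359 0.112 ] [0.556  0.1369 0.112 ]
0.116 [0.5641 0.1376 0.116 ] [0.5608 0.1353 0.116 ] [0.5586 0.1369 0.116 ]
```

The plan position agrees across views at about (0.562, 0.137). The height comes out at about 0.112–0.12, so I'll feel for the top by force.

Call:
send_rows(increments=[{"gripper": 1, "linear": [0.006, 0.035, -0.01], "delta_rot": [0, 0, 0]}, {"gripper": 1, "linear": [0.01, 0.0645, -0.03], "delta_rot": [0, 0, 0]}, {"gripper": 1, "linear": [0.01, 0.0645, -0.06], "delta_rot": [0, 0, 0]}, {"gripper": 1, "linear": [0.01, 0.0645, -0.08], "delta_rot": [0, 0, 0]}, {"gripper": 1, "linear": [0.01, 0.0645, -0.088], "delta_rot": [0, 0, 0]}, {"gripper": 1, "linear": [0.01, 0.0645, -0.09], "delta_rot": [0, 0, 0]}, {"gripper": 1, "linear": [0.01, 0.0645, -0.09], "delta_rot": [0, 0, 0]}, {"gripper": 1, "linear": [0.01, 0.0645, -0.09], "delta_rot": [0, 0, 0]}])

```text
clock: 12.15
position: [0.5627, 0.1378, 0.1296]
ee_rot: [0.001, 0.751, 0.66, 0.001]
contact_force: [0.6, 0.4, -0.1]
width: 0.0002
gripper_force: 0.0
```

Call:
send_rows(increments=[{"gripper": 1, "linear": [0, 0, -0.002], "delta_rot": [0, 0, 0]}, {"gripper": 1, "linear": [0, 0, -0.004], "delta_rot": [0, 0, 0]}, {"gripper": 1, "linear": [0, 0, -0.006], "delta_rot": [0, 0, 0]}, {"gripper": 1, "linear": [0, 0, -0.008], "delta_rot": [0, 0, 0]}])

```text
clock: 12.55
position: [0.5619, 0.1379, 0.1205]
ee_rot: [0.0, 0.751, 0.66, 0.0]
contact_force: [-1.1, -0.6, 2.5]
width: -0.0004
gripper_force: 1.1
```

Call:
send_rows(increments=[{"gripper": 1, "linear": [0, 0, -0.001], "delta_rot": [0, 0, 0]}, {"gripper": 1, "linear": [0, 0, -0.002], "delta_rot": [0, 0, 0]}, {"gripper": 1, "linear": [0, 0, -0.003], "delta_rot": [0, 0, 0]}])

```text
clock: 12.85
position: [0.5619, 0.138, 0.1176]
ee_rot: [0.0, 0.751, 0.66, 0.0]
contact_force: [0.4, 0.3, 2.8]
width: 0.0002
gripper_force: 2.0
```

Contact is at about 0.122. I'll press on until the force rises at the bottom of the travel.

Call:
send_rows(increments=[{"gripper": 1, "linear": [0, 0, -0.001], "delta_rot": [0, 0, 0]}, {"gripper": 1, "linear": [0, 0, -0.002], "delta_rot": [0, 0, 0]}])

```text
clock: 13.05
position: [0.5619, 0.1379, 0.1159]
ee_rot: [0.0, 0.751, 0.66, 0.0]
contact_force: [-3.6, -1.4, 11.9]
width: -0.0002
gripper_force: 6.2
```

Call:
send_rows(increments=[{"gripper": 1, "linear": [0, 0, -0.001], "delta_rot": [0, 0, 0]}, {"gripper": 1, "linear": [0, 0, -0.002], "delta_rot": [0, 0, 0]}])

```text
clock: 13.25
position: [0.562, 0.138, 0.1158]
ee_rot: [0.001, 0.751, 0.66, 0.001]
contact_force: [-5.6, -1.8, 21.6]
width: 0.0001
gripper_force: 10.6
```

Call:
send_rows(increments=[{"gripper": 1, "linear": [0, 0, -0.001], "delta_rot": [0, 0, 0]}, {"gripper": 1, "linear": [0, 0, -0.001], "delta_rot": [0, 0, 0]}])

```text
clock: 13.45
position: [0.562, 0.138, 0.1158]
ee_rot: [0.001, 0.751, 0.661, 0.001]
contact_force: [-6.5, -1.4, 21.9]
width: -0.0005
gripper_force: 10.7
```

The button is bottomed at 0.1158 with 22 N, about 6 mm of travel. I'll lift straight off and clear.

Call:
send_rows(increments=[{"gripper": 1, "linear": [0, 0, 0.004], "delta_rot": [0, 0, 0]}, {"gripper": 1, "linear": [0, 0, 0.01], "delta_rot": [0, 0, 0]}, {"gripper": 1, "linear": [0, 0, 0.03], "delta_rot": [0, 0, 0]}, {"gripper": 1, "linear": [0, 0, 0.07], "delta_rot": [0, 0, 0]}, {"gripper": 1, "linear": [0, 0.04, 0.11], "delta_rot": [0, 0, 0]}, {"gripper": 1, "linear": [0, 0.08, 0.12], "delta_rot": [0, 0, 0]}, {"gripper": 1, "linear": [0, 0.12, 0.12], "delta_rot": [0, 0, 0]}, {"gripper": 1, "linear": [0, 0.15, 0.12], "delta_rot": [0, 0, 0]}])

```text
clock: 14.25
position: [0.5617, 0.2905, 0.2325]
ee_rot: [-0.0, 0.751, 0.661, 0.001]
contact_force: [0.2, 0.4, -0.1]
width: -0.0001
gripper_force: 0.0
```

Call:
send_rows(increments=[{"gripper": 1, "linear": [0, 0, 0], "delta_rot": [0, 0, 0]}, {"gripper": 1, "linear": [0, 0, 0], "delta_rot": [0, 0, 0]}, {"gripper": 1, "linear": [0, 0, 0], "delta_rot": [0, 0, 0]}, {"gripper": 1, "linear": [0, 0, 0], "delta_rot": [0, 0, 0]}])

```text
clock: 14.65
position: [0.5619, 0.2867, 0.2321]
ee_rot: [0.0, 0.751, 0.66, -0.0]
contact_force: [0.9, -0.9, -0.6]
width: 0.0001
gripper_force: 0.0
```

```bash
python3 look.py pics/s4.png; python3 -c "
from h import *
print(get_state()['contact_force'])"
```

```text
[311.5 198.1] 123 [ 0.5353 -0.0774  0.063 ]
[327.7 204.1] 123 [ 0.5416 -0.0311  0.063 ]
[343.7 210.1] 123 [0.5477 0.0139 0.063 ]
[379.8 226. ] 155 [0.5682 0.113  0.063 ]
[360.5 216.3] 132 [0.554  0.0597 0.063 ]
[286.4 209.1] 178 [0.5509 0.0578 0.063 ]
[306.1 211.7] 177 [0.5448 0.012  0.063 ]
[325.8 214.2] 180 [ 0.5391 -0.0337  0.063 ]
[345.4 216.8] 176 [ 0.5332 -0.0792  0.063 ]
[-0.01558277 -0.03536855 -0.32528267]
```

View pics/s4.png

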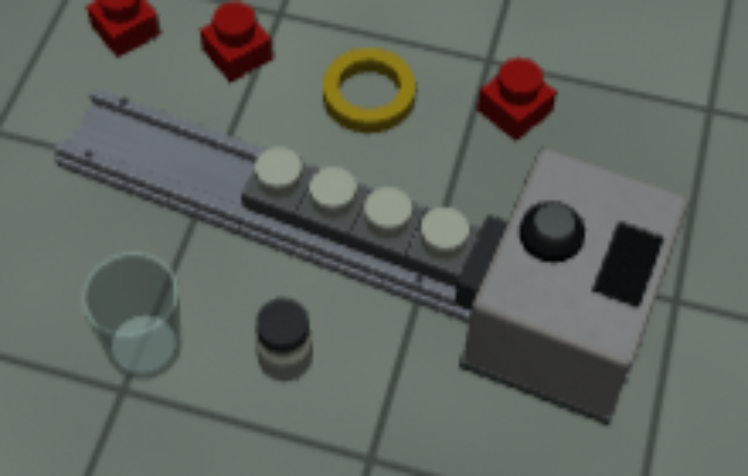

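The row is closed and home with a 46 mm pitch, the button is up, the bystanders are in place and the arm is clear. I'll hand in.

```bash
python3 -c "
from rig import sign_off
print(sign_off())"
```

```text
the job is handed in; nothing more can be done
None
```

The job is handed in at about 15 s: the row was pushed home closed against the stop, then the start button was pressed to the bottom and came back up, and the arm finished clear; the hand-in gave no verdict.

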